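# Clamp a wooden blank with the capstan vice

## Task

Stand the small upright wooden blank on the bed of the capstan vice, between the jaw and the stop, square to them and midway between the two side strips, and let go. Then push the capstan's spokes round, one after another, clockwise seen from above, until the jaw nips the blank against the stop with about 50 N; never push on the capstan with more than 30 N and do not crush the blank (80 N). Leave the blank standing clamped, and leave the other things on the desk where they are.

Things in the scene. Friction and masses are not known exactly. Their poses are not given: they have to be found in the camera images.
- blank: Plain brown wooden block standing upright on the desk left of the vice, 30 (its x) x 46 (its y) x 66 (z) mm, 35 to 70 g. Origin at the centre of its underside. Clamp it across its 30 mm (x) thickness.
- vice: Grey vice fixed to the desk. Origin on the desk under the face of the open moving jaw; x along the bed from capstan to stop, z up. Base plate x -185 to +100, y -50 to +50 mm, 12 mm thick; its top is the bed. 6 mm high strips on it at y = +-34 to 40 mm. The dark steel stop, 64 mm wide, 38 mm high, stands across the bed; its face is pinned somewhere at x = +46 to +58 mm: not measured, to be felt.
- seat (a point): Point on the bed surface, on the centre line, 25 mm in front of the open jaw's face, with the vice's axes: a blank standing here with its x along the vice's x clears jaw and stop by at least 6 mm.
- jaw: Dark steel moving jaw, 64 mm wide, top 51 mm over the desk, driven by the capstan; slides along the vice's +x to close, 7 mm per radian. Origin on the desk below its rubber face (at the vice's origin at the start). The face is springy: once the blank is against the stop, each further 1 mm of jaw travel adds 25 N. It stays where it is left.
- capstan: Star handle with upright axis on the vice; origin on the axis at the spokes' mid height, 105 mm over the desk. Four level steel spokes, 10 mm thick, along its own +x, +y, -x, -y, turning with it; bare from the hub (radius 21 mm, top 15 mm above the spokes) to black 18 mm balls centred 76 mm from the axis. Clockwise from above closes the jaw (6 rad at most). It holds its place when let go.
- capstan_axis (a point): Fixed point on the capstan's axis at the spokes' height, 140 mm from the vice's origin along its -x. Below it a gear housing 56 x 60 mm, top (with a flange) 91 mm over the desk. Turning the capstan free takes 0.6 N m (about 10 N at 62 mm from the axis), plus 0.07 N m for each 10 N of clamping: 0.95 N m at 50 N; turn slowly, as the drag grows with speed (0.12 N m at 1 rad/s).
- wax: Bystander: orange-brown block 30 x 56 x 22 mm, front left. Origin under its centre.
- sander: Bystander: worn wooden sanding block, 24 x 98 x 17 mm, lying left. Origin under its centre.
- file: Bystander: file with wooden handle, 189 mm long, behind the vice, pointing away. Origin under its centre.
- can: Bystander: white and brown spray can with black cap, 67 mm across, 150 mm high, back left. Origin under its centre.
- glue: Bystander: glue bottle, 45 mm across, 104 mm high, behind the vice. Origin under its centre.
Mind the look-alikes: they are no part of the job. Several things look just like the blank: the one meant starts farthest to the robot's left.

How it is judged:
By the outcome, as a careful person would: the job done as asked, in the order asked, and still so for the second after the job is handed in, with the robot touching nothing.
It also fails if it takes over 72 s, if anything falls off the work surface, if the arm or the gripper's body presses on something with over 40 N, if the wrist force passes 120 N, or if a joint passes its speed limit or range.

## Robot

A 6-joint arm with a two-finger parallel gripper is mounted at the origin on a cart in front of the work surface, level with it; the furniture and walls round the work are solid. World frame = base frame: x ahead of the robot, y to its left, z up, the work surface at z = 0. Lengths are in m, angles in rad, forces in N, time in s.
With the tool pointing down it reaches from about 0.3 to 0.775 m from the base axis. Payload 14.6 kg.
Tool frame: the origin (TCP) lies at the very end of the fingers, on their centre line; the grasp point (between the pads) lies 19 mm behind it; x points along the fingers, y is the direction in which the jaws open and shut, and the axes are right-handed (so a half turn about x gives the same grasp; the last joint's range is limited). The gripper opens to 94 mm and grips with 3 to 60 N. Pads are 16 mm wide; open, the fingers measure 119 mm over their backs; the gripper's body (75 mm by 177 mm) begins 78 mm behind the grasp point.
Start: joints at [-1.276, 0.3, 1.521, -0, 1.321, -0.067], TCP at [0.195, -0.514, 0.205] pointing down, gripper open.
Joint ranges: [-3.03, 3.03], [-0.79, 2.21], [0.23, 2.52], [-1.04, 4.18], [0, 3.07], [-2.55, 2.55]. Speed limits (rad/s): [2.22, 2.22, 2.57, 3.14, 3.14, 3.14].

## Interface

Orientations are given as a unit quaternion [x, y, z, w].
In Python, from rig import arm gives the robot as it stands.
- The arm moves only by the tool servo_tool, never from a script. Its argument "motion" is one flat list of numbers, 7 for each row, row after row: the shift along the tool's x, y, z in mm, then the turn, a rotation vector about the tool's x, y, z in rad, then the closure, from 0 (fully open) to 1 (shut). In form: [dx, dy, dz, wx, wy, wz, gripper, dx, dy, dz, wx, wy, wz, gripper, ...]. A call has 1 to 20 rows; each row shifts and turns the commanded pose from where the row before left it, along the tool's axes as they then stand; what a row does not reach is not made up. A row lasts 1/12 s, in which the tool goes at most 41.7 mm and 7.16 degrees, less where a joint would pass 70% of its speed; a pose out of reach is approached as far as the arm can. A call with a gripper value outside its range is refused whole. The fingers move at their own pace and stop on an object; "newtons" is the grip in N (left out, the last holds). Time passes only in rows, so rows that do not move let the fingers close. It gives the time, the measured TCP pose, the force and the opening at its end, in the units of the state.
- arm.state(): the state, without advancing time (a new reading comes with each control period).
- arm.grab_frame(name): name is "scene" or "top" or "wrist"; returns a dict with "color" (400x640x3 uint8, blue, green, red), "fx", "fy", "cx", "cy" (pixels), "D" ([k1, k2, p1, p2, k3] as OpenCV has them; the pictures are not rectified), "position" and "attitude" of the camera in the world; the wrist camera has in their place "mount" (4x4, takes a point from camera to tool coordinates, whose origin is the TCP and whose axes are the tool frame's). Camera axes: x right, y down, z forward; pixel columns grow to the right and rows downward; lengths in m; the calibration is good to about 2 mm. A picture is of the moment at which its call begins: read the wrist's pose just before it. There is no depth.
- arm.hand_in(): hands the job in, once; it reports no verdict.
Trained networks look in a picture, given as the dict that the camera call returned (one of the last four; its "shot" number tells which), for a name from the list of things; names that differ only in an ending like _2 or _b are one class to them, and where a whole thing is asked for, a point or a joint stands for the part that bears it (a point fixed in the world has none). Each returns a list of dicts, best first, with "score" (0 to 1); they miss things now and then, are a little off and sometimes report something else, mostly with a low value. They report only what shows in the picture. A call takes as long as a camera call. They do not tell look-alikes from the thing itself.
- arm.masks_of(picture, thing): "pixels" (400x640 bool, what is visible of it) and "extent" ([left, top, width, height] in pixels, round what is visible of it).
The state is a dict: "clock": time; "qpos": joint angles; "joint_velocities": joint speeds; "effort": joint torques, N m; "tcp_pos": TCP position; "eef_rot": TCP orientation; "force": force on the tool from outside, world axes, zero at the start; "moment": the same for the moment, N m; "gripper_width": finger opening in m.
Only numpy, scipy, OpenCV 4.12 (cv2) and the standard library are available. Lean on these libraries where they do the work, as an engineer would, in place of code of your own. Each camera call takes 0.05 s, during which the arm holds its last target. There are 200 camera calls.

## Working session

There is one attempt and no reset: what is moved stays moved. The work goes in short steps, Python scripts to look and compute and a tool call to move; the robot and the scene stay as the last step left them, time stands still between calls to the robot, and variables do not carry over. Pictures are saved under pics/ and viewed, about 8 in all and at most 12, crops included, and the job is handed in when it is done.

Besides the shell and the picture viewer there is one more tool, called after "Call:" as name(argument=value, ...) on one line, values as JSON. servo_tool: Moves the arm, as the interface text tells. Its arguments: {"type":"object","properties":{"motion":{"type":"array"},"newtons":{"type":"number"}},"required":["motion"]}

```bash
ls; mkdir -p pics; cat > h.py <<'E'
import numpy as np, cv2
from scipy.spatial.transform import Rotation as R
from rig import arm
def K(p): return np.array([[p["fx"],0,p["cx"]],[0,p["fy"],p["cy"]],[0,0,1.]])
def campose(p, st=None):
    if "mount" in p:
        T=np.eye(4); T[:3,:3]=R.from_quat(st["eef_rot"]).as_matrix(); T[:3,3]=st["tcp_pos"]
        M=T@np.array(p["mount"]); return M[:3,:3],M[:3,3]
    a=np.array(p["attitude"],float)
    Rm=a if a.shape==(3,3) else R.from_quat(a).as_matrix()
    return Rm,np.array(p["position"])
def topl(p,uv,z,st=None):
    Rm,t=campose(p,st)
    u=cv2.undistortPoints(np.array(uv,float).reshape(-1,1,2),K(p),np.array(p["D"],float)).reshape(-1,2)
    d=np.c_[u,np.ones(len(u))]@Rm.T
    return t+d*((z-t[2])/d[:,2])[:,None]
def proj(p,X,st=None):
    Rm,t=campose(p,st); Xc=(np.array(X,float).reshape(-1,3)-t)@Rm
    return cv2.projectPoints(Xc,np.zeros(3),np.zeros(3),K(p),np.array(p["D"],float))[0].reshape(-1,2)
E
python3 - <<'E'
from h import *
s=arm.state(); print(s)
for n in ("top","scene"):
    p=arm.grab_frame(n); cv2.imwrite(f"pics/{n}0.png",p["color"])
    print(n,{k:v for k,v in p.items() if k!="color"})
    for th in ("blank","vice","jaw","capstan"):
        for m in arm.masks_of(p,th): print(th,round(m["score"],2),m["extent"])
E
```

```text
pics
{'clock': 0.0, 'qpos': array([-1.27559946e+00,  3.00475455e-01,  1.52161199e+00, -2.06662622e-05,
        1.32071490e+00, -6.65824859e-02]), 'joint_velocities': array([ 0.00034084, -0.0003865 , -0.00048746,  0.00022813,  0.00157837,
        0.00022568]), 'effort': array([-2.76929022e-03, -5.31802976e+01, -3.52739382e+01,  7.07623176e-02,
        2.43918254e-02, -8.99471388e-05]), 'tcp_pos': array([ 0.19458579, -0.51412816,  0.20487088]), 'eef_rot': array([-0.69551338, -0.12763776,  0.695625  , -0.12678958]), 'force': array([-0.10130632,  0.32058728, -0.57007114]), 'moment': array([-0.00853105, -0.01883621,  0.00736352]), 'gripper_width': 0.09391812297651315}
top {'fx': 431.7296540588941, 'fy': 431.7296540588941, 'cx': 315.70285711468256, 'cy': 201.88328667066062, 'D': array([0.01952351, 0.        , 0.        , 0.        , 0.        ]), 'position': array([0.50784745, 0.06885632, 0.9847757 ]), 'attitude': array([ 0.71547421, -0.69713277,  0.02388373, -0.03914245]), 'shot': 1}
blank 0.71 [230.0, 243.7, 20.0, 24.1]
blank 0.65 [364.7, 263.8, 17.4, 30.8]
blank 0.61 [267.2, 263.1, 27.4, 18.4]
blank 0.54 [320.8, 255.7, 16.4, 25.7]
vice 0.92 [288.7, 179.2, 160.0, 81.3]
jaw 0.92 [335.2, 195.8, 52.6, 33.2]
capstan 0.71 [363.0, 175.5, 85.2, 81.7]
capstan 0.42 [214.0, 166.5, 41.4, 20.6]
capstan 0.16 [236.2, 294.6, 28.7, 15.7]
scene {'fx': 477.2870754851056, 'fy': 477.2870754851056, 'cx': 324.1293308533167, 'cy': 204.53409854705458, 'D': array([0.02676169, 0.        , 0.        , 0.        , 0.        ]), 'position': array([-0.32887294,  0.57713997,  0.70887229]), 'attitude': array([-0.44001034,  0.74664545, -0.42615606,  0.25942724]), 'shot': 2}
blank 0.97 [393.9, 228.7, 11.9, 31.8]
blank 0.92 [316.0, 249.4, 20.3, 34.4]
blank 0.74 [356.4, 239.3, 17.2, 33.4]
blank 0.66 [274.6, 257.4, 26.5, 35.7]
vice 0.64 [299.2, 174.4, 120.0, 82.2]
jaw 0.84 [337.1, 211.9, 42.6, 27.3]
jaw 0.35 [275.8, 259.9, 22.9, 32.6]
```

```bash
python3 - <<'E'
import cv2
a=cv2.imread("pics/top0.png")[130:320,170:480]; b=cv2.imread("pics/scene0.png")[140:330,220:450]
a=cv2.resize(a,None,fx=2.58,fy=2.58,interpolation=cv2.INTER_CUBIC)
cv2.imwrite("pics/top0c.png",a)
cv2.imwrite("pics/scene0c.png",cv2.resize(b,None,fx=3,fy=3,interpolation=cv2.INTER_CUBIC))
E
```

```text
(no output)
```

View pics/top0c.png

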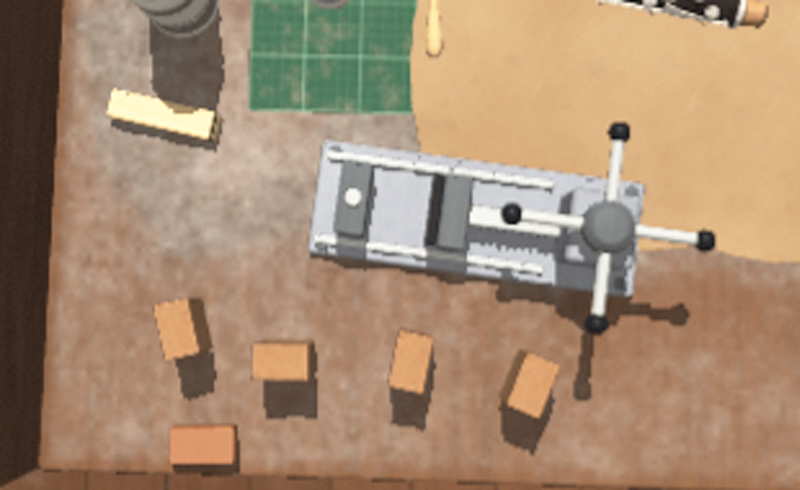

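View pics/scene0c.png

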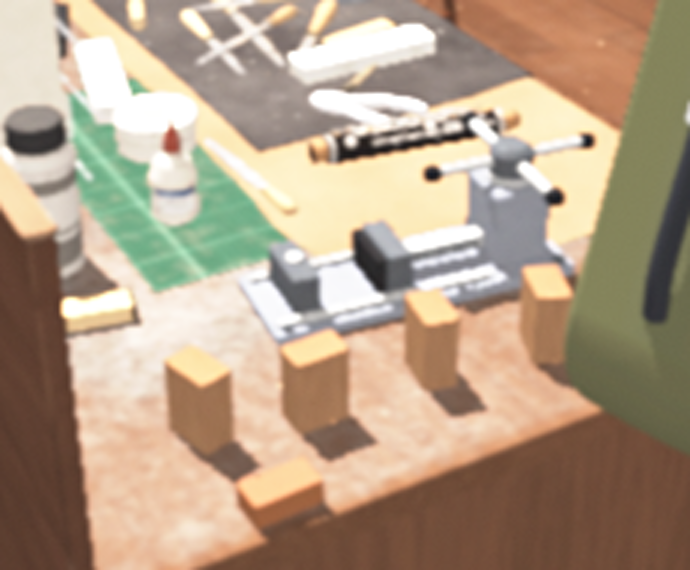

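The top crop shows the target blank farthest left, at crop (180,330), which is full-image px (240,258). Beside it are three look-alikes, the wax in front, and the vice with its x axis pointing left. The capstan hub is at crop (608,225), with balls at (619,131), (706,240), (596,324) and (512,213). The scene crop confirms all of this.

```bash
python3 - <<'E'
from h import *
p=arm.grab_frame("top")
c=lambda L:[(170+x/2.58,130+y/2.58) for x,y in L]
b=topl(p,c([(619,131),(706,240),(596,324),(512,213)]),.105); print("balls",b.round(4),b.mean(0).round(4))
ax=b.mean(0); print("r",np.linalg.norm(b-ax,axis=1), "ang",np.degrees(np.arctan2(b[:,1]-ax[1],b[:,0]-ax[0])))
v=topl(p,c([(325,140),(643,183),(632,296),(311,255)]),.012); print("plate",v.round(4))
for i,j in((0,1),(1,2),(3,2),(0,3)): d=v[i]-v[j]; print(np.linalg.norm(d).round(4),np.degrees(np.arctan2(d[1],d[0])).round(2))
print("blanktop",topl(p,c([(154,303),(187,298),(203,354),(168,361)]),.066).round(4))
for n,L in dict(b2=[(282,361)],b3=[(412,362)],b4=[(533,385)]).items(): print(n,topl(p,c(L),.066).round(4))
print("jaw face top",topl(p,c([(432,173),(427,243)]),.051).round(4)); print("stop",topl(p,c([(374,165),(364,238)]),.05).round(4))
print("wax",topl(p,c([(170,426),(235,426),(235,465),(170,465)]),.022).round(4))
print("sander",topl(p,c([(112,88),(215,140)]),.017).round(4))
E
```

```text
balls [[ 0.6344 -0.1025  0.105 ]
 [ 0.5498 -0.1709  0.105 ]
 [ 0.482  -0.0858  0.105 ]
 [ 0.5671 -0.0191  0.105 ]] [ 0.5584 -0.0945  0.105 ]
r [0.07645472 0.07679225 0.0768183  0.07599656] ang [ -5.9747467  -96.36092738 173.42929259  83.36403314]
plate [[ 0.6336  0.137   0.012 ]
 [ 0.6025 -0.1418  0.012 ]
 [ 0.5042 -0.1328  0.012 ]
 [ 0.5322  0.1461  0.012 ]]
0.2805 83.64
0.0987 -5.19
0.2803 84.27
0.1018 -5.13
blanktop [[0.4881 0.2698 0.066 ]
 [0.4929 0.2428 0.066 ]
 [0.4476 0.2277 0.066 ]
 [0.4412 0.2562 0.066 ]]
b2 [[0.4437 0.1627 0.066 ]]
b3 [[0.4459 0.0565 0.066 ]]
b4 [[ 0.4303 -0.0421  0.066 ]]
jaw face top [[0.6028 0.0432 0.051 ]
 [0.5438 0.0461 0.051 ]]
stop [[0.6085 0.0923 0.05  ]
 [0.5466 0.099  0.05  ]]
wax [[0.3832 0.261  0.022 ]
 [0.3848 0.2054 0.022 ]
 [0.3522 0.2041 0.022 ]
 [0.3507 0.2595 0.022 ]]
sander [[0.6746 0.3262 0.017 ]
 [0.6306 0.2333 0.017 ]]
```

```bash
cat >> h.py <<'E'
def yaw_y(q):  # world angle (deg) of tool y
    y=R.from_quat(q).as_matrix()[:,1]; return np.degrees(np.arctan2(y[1],y[0]))
def plan(target,yaw=None,n=10,s=None):
    """rows (tool shift mm, turn rad) from present pose to TCP target, tool straight down, y at yaw deg (mod 180)"""
    s=s or arm.state(); M=R.from_quat(s["eef_rot"]); y0=yaw_y(s["eef_rot"])
    yaw=y0 if yaw is None else y0+(yaw-y0+90)%180-90
    c,sn=np.cos(np.radians(yaw)),np.sin(np.radians(yaw))
    x=np.array([0,0,-1.]);y=np.array([c,sn,0]);G=R.from_matrix(np.c_[x,y,np.cross(x,y)])
    w=(M.inv()*G).as_rotvec()/n; d=(np.array(target)-s["tcp_pos"])*1000/n
    print("y0",round(y0,1),"->",round(yaw,1),"wrist j6",s["qpos"][5].round(2))
    for i in range(n):
        print(np.r_[(M*R.from_rotvec(w*i)).inv().apply(d).round(1),w.round(4)].tolist())
E
python3 - <<'E'
from h import *
s=arm.state(); print(R.from_quat(s["eef_rot"]).as_matrix().round(3))
plan([0.46,0.235,0.23],17.3,28)
p=arm.grab_frame("wrist"); print(p["mount"],p["fx"],p["cx"],p["cy"])
E
```

```text
[[ 0.     0.354 -0.935]
 [ 0.    -0.935 -0.354]
 [-1.    -0.    -0.   ]]
y0 -69.3 -> 17.3 wrist j6 -0.07
[-0.9, -21.7, -18.3, -0.054, -0.0, 0.0]
[-0.9, -20.7, -19.5, -0.054, -0.0, 0.0]
[-0.9, -19.6, -20.6, -0.054, -0.0, 0.0]
[-0.9, -18.4, -21.6, -0.054, -0.0, 0.0]
[-0.9, -17.2, -22.6, -0.054, -0.0, 0.0]
[-0.9, -16.0, -23.5, -0.054, -0.0, 0.0]
[-0.9, -14.7, -24.3, -0.054, -0.0, 0.0]
[-0.9, -13.4, -25.0, -0.054, -0.0, 0.0]
[-0.9, -12.0, -25.7, -0.054, -0.0, 0.0]
[-0.9, -10.6, -26.3, -0.054, -0.0, 0.0]
[-0.9, -9.2, -26.9, -0.054, -0.0, 0.0]
[-0.9, -7.7, -27.3, -0.054, -0.0, 0.0]
[-0.9, -6.2, -27.7, -0.054, -0.0, 0.0]
[-0.9, -4.7, -28.0, -0.054, -0.0, 0.0]
[-0.9, -3.2, -28.2, -0.054, -0.0, 0.0]
[-0.9, -1.7, -28.3, -0.054, -0.0, 0.0]
[-0.9, -0.2, -28.4, -0.054, -0.0, 0.0]
[-0.9, 1.4, -28.4, -0.054, -0.0, 0.0]
[-0.9, 2.9, -28.2, -0.054, -0.0, 0.0]
[-0.9, 4.4, -28.0, -0.054, -0.0, 0.0]
[-0.9, 5.9, -27.8, -0.054, -0.0, 0.0]
[-0.9, 7.4, -27.4, -0.054, -0.0, 0.0]
[-0.9, 8.9, -27.0, -0.054, -0.0, 0.0]
[-0.9, 10.3, -26.4, -0.054, -0.0, 0.0]
[-0.9, 11.7, -25.8, -0.054, -0.0, 0.0]
[-0.9, 13.1, -25.2, -0.054, -0.0, 0.0]
[-0.9, 14.5, -24.4, -0.054, -0.0, 0.0]
[-0.9, 15.8, -23.6, -0.054, -0.0, 0.0]
[[ 2.50311457e-04 -2.32769939e-01  9.72531795e-01 -1.80685565e-01]
 [ 9.99999961e-01  1.82039936e-04 -2.13811027e-04 -2.42617220e-04]
 [-1.27270846e-04  9.72531810e-01  2.32769975e-01 -6.73677252e-02]
 [ 0.00000000e+00  0.00000000e+00  0.00000000e+00  1.00000000e+00]] 313.326050889959 319.0969569493061 195.88409098968106
```

Call:
servo_tool(motion=[-1,-21.5,-18.5,-0.054,0,0,0,-1,-20.5,-19.5,-0.054,0,0,0,-1,-19.5,-20.5,-0.054,0,0,0,-1,-18.5,-21.5,-0.054,0,0,0,-1,-17,-22.5,-0.054,0,0,0,-1,-16,-23.5,-0.054,0,0,0,-1,-14.5,-24.5,-0.054,0,0,0,-1,-13.5,-25,-0.054,0,0,0,-1,-12,-25.5,-0.054,0,0,0,-1,-10.5,-26.5,-0.054,0,0,0,-1,-9,-27,-0.054,0,0,0,-1,-7.5,-27.5,-0.054,0,0,0,-1,-6,-27.5,-0.054,0,0,0,-1,-4.5,-28,-0.054,0,0,0,-1,-3,-28,-0.054,0,0,0,-1,-1.5,-28.5,-0.054,0,0,0,-1,0,-28.5,-0.054,0,0,0,-1,1.5,-28.5,-0.054,0,0,0,-1,3,-28,-0.054,0,0,0,-1,4.5,-28,-0.054,0,0,0])

```text
clock: 2.27
tcp_pos: [0.3863, 0.0211, 0.2257]
eef_rot: [0.531, 0.467, -0.53, 0.468]
force: [-0.1, 0.2, -0.4]
gripper_width: 0.0939
```

Call:
servo_tool(motion=[-1,6,-28,-0.054,0,0,0,-1,7.5,-27.5,-0.054,0,0,0,-1,9,-27,-0.054,0,0,0,-1,10.5,-26.5,-0.054,0,0,0,-1,11.5,-26,-0.054,0,0,0,-1,13,-25,-0.054,0,0,0,-1,14.5,-24.5,-0.054,0,0,0,-1,16,-23.5,-0.054,0,0,0,0,0,0,0,0,0,0,0,0,0,0,0,0,0])

```text
clock: 3.1
tcp_pos: [0.462, 0.2348, 0.233]
eef_rot: [0.418, 0.57, -0.419, 0.57]
force: [0.3, -0.3, -0.1]
gripper_width: 0.094
```

```bash
python3 - <<'E'
from h import *
s=arm.state(); print(s["clock"],s["tcp_pos"],yaw_y(s["eef_rot"]))
p=arm.grab_frame("wrist"); im=p["color"].copy()
for m in arm.masks_of(p,"blank"): print(m["score"],m["extent"])
# model overlay of blank
a=np.radians(17.3); yv=np.array([np.cos(a),np.sin(a),0]); xv=np.array([-yv[1],yv[0],0]); c0=np.array([.4674,.249,0])
for z in(.066,0):
    q=proj(p,[c0+i*.015*xv+j*.023*yv+[0,0,z] for i,j in((1,1),(1,-1),(-1,-1),(-1,1))],s); print(q.round(1).tolist())
    cv2.polylines(im,[q.round().astype(int)],True,(255,255,0),1)
cv2.imwrite("pics/w1.png",im)
np.save("w1.npy",p["color"])
E
```

```text
3.1 [0.4619984  0.23481665 0.23296509] 17.43640506851166
0.84 [221.7, 322.9, 41.0, 39.7]
0.69 [308.0, 150.0, 44.4, 37.8]
0.6 [257.0, 272.2, 27.7, 53.2]
0.59 [272.7, 199.5, 32.3, 55.2]
0.29 [505.9, 190.0, 130.3, 69.2]
[[348.3, 158.6], [306.8, 158.4], [307.0, 185.0], [347.6, 185.1]]
[[343.8, 152.7], [308.8, 152.6], [308.9, 175.2], [343.3, 175.3]]
```

View pics/w1.png

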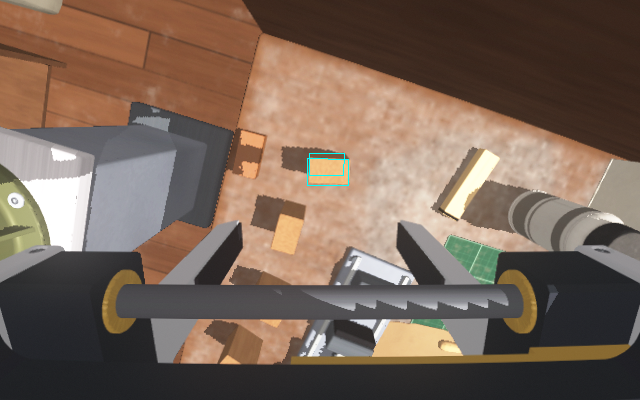

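The overlay agrees with the blank at (308–351, 158–187), possibly shifted 1–2 px. I'll measure the top face numerically.

```bash
python3 - <<'E'
from h import *
s=arm.state(); p=arm.grab_frame("wrist"); im=p["color"]
print("row172",im[172,300:360].sum(1).tolist()); print("col328",im[145:195,328].sum(1).tolist())
g=im.astype(int).sum(2)
for th in (400,430):
    m=np.zeros(g.shape,np.uint8); m[148:192,303:356]=(g[148:192,303:356]>th)
    m=cv2.morphologyEx(m,cv2.MORPH_OPEN,np.ones((5,5)))
    c=max(cv2.findContours(m,0,2)[0],key=cv2.contourArea); r=cv2.minAreaRect(c); print(th,r)
    w=topl(p,cv2.boxPoints(r),.066,s); print(w.round(4).tolist(),w.mean(0))
E
```

```text
row172 [537, 537, 531, 502, 456, 453, 394, 349, 423, 486, 571, 572, 570, 561, 559, 560, 551, 551, 564, 572, 570, 564, 563, 573, 568, 563, 567, 569, 558, 547, 556, 558, 555, 558, 569, 574, 577, 573, 570, 568, 573, 574, 576, 575, 569, 559, 556, 561, 558, 506, 438, 474, 485, 499, 505, 505, 504, 499, 502, 496]
col328 [492, 500, 509, 390, 274, 268, 266, 264, 262, 262, 263, 255, 453, 552, 564, 568, 566, 565, 566, 570, 575, 578, 578, 575, 570, 570, 566, 558, 548, 558, 561, 565, 573, 563, 566, 571, 566, 506, 490, 516, 531, 537, 545, 536, 532, 530, 523, 521, 522, 522]
400 ((329.0, 169.5), (43.0, 52.0), 90.0)
[[0.4336, 0.265, 0.066], [0.4884, 0.2821, 0.066], [0.504, 0.2361, 0.066], [0.4475, 0.2185, 0.066]] [0.46839262 0.25042319 0.066     ]
430 ((329.0, 169.5), (43.0, 52.0), 90.0)
[[0.4336, 0.265, 0.066], [0.4884, 0.2821, 0.066], [0.504, 0.2361, 0.066], [0.4475, 0.2185, 0.066]] [0.46839262 0.25042319 0.066     ]
```

```bash
python3 - <<'E'
from h import *
plan([.468,.250,.023],17.3,10)
E
```

```text
y0 17.3 -> 17.3 wrist j6 0.1
[21.0, 1.1, -1.4, -0.0, 0.0, 0.0]
[21.0, 1.1, -1.4, -0.0, 0.0, 0.0]
[21.0, 1.1, -1.4, -0.0, 0.0, 0.0]
[21.0, 1.1, -1.4, -0.0, 0.0, 0.0]
[21.0, 1.1, -1.4, -0.0, 0.0, 0.0]
[21.0, 1.1, -1.4, -0.0, 0.0, 0.0]
[21.0, 1.1, -1.4, -0.0, 0.0, 0.0]
[21.0, 1.1, -1.4, -0.0, 0.0, 0.0]
[21.0, 1.1, -1.4, -0.0, 0.0, 0.0]
[21.0, 1.1, -1.4, -0.0, 0.0, 0.0]
```

Call:
servo_tool(motion=[21,2.2,-2.8,0,0,0,0,21,2.2,-2.8,0,0,0,0,21,2.2,-2.8,0,0,0,0,21,2.2,-2.8,0,0,0,0,21,2.2,-2.8,0,0,0,0,21,0,0,0,0,0,0,21,0,0,0,0,0,0,21,0,0,0,0,0,0,21,0,0,0,0,0,0,21,0,0,0,0,0,0,0,0,0,0,0,0,0,0,0,0,0,0,0,1,0,0,0,0,0,0,1,0,0,0,0,0,0,1,0,0,0,0,0,0,1,0,0,0,0,0,0,1,0,0,0,0,0,0,1,0,0,0,0,0,0,1,0,0,0,0,0,0,1,0,0,0,0,0,0,1], newtons=15)

```text
clock: 4.92
tcp_pos: [0.4685, 0.2508, 0.0236]
eef_rot: [0.419, 0.57, -0.419, 0.57]
force: [-1.3, -0.8, 2.6]
gripper_width: 0.0462
```

```bash
python3 - <<'E'
from h import *
s=arm.state(); print(s["clock"],s["tcp_pos"],yaw_y(s["eef_rot"]),s["gripper_width"],s["force"])
p=arm.grab_frame("wrist"); cv2.imwrite("pics/w2.png",p["color"])
p=arm.grab_frame("top")
print("capstan now? hub mask"); [print(m["score"],m["extent"]) for m in arm.masks_of(p,"blank")]
S=s.copy(); S["tcp_pos"]=s["tcp_pos"]+[0,0,.11]; print("up then:")
plan([.5756,.0696,.15],-6,10,S)
E
```

```text
4.9167 [0.46848497 0.25080408 0.02362055] 17.36567051293374 0.04618587832564698 [-1.27970419 -0.81175427  2.56414742]
capstan now? hub mask
0.67 [367.6, 268.2, 18.7, 25.3]
0.55 [268.0, 262.0, 20.8, 17.5]
0.53 [321.3, 257.5, 16.7, 25.0]
up then:
y0 17.4 -> -6.0 wrist j6 0.12
[-1.6, 4.8, 20.5, 0.0408, -0.0, -0.0]
[-1.6, 5.6, 20.3, 0.0408, -0.0, -0.0]
[-1.6, 6.5, 20.0, 0.0408, -0.0, -0.0]
[-1.6, 7.3, 19.8, 0.0408, -0.0, -0.0]
[-1.6, 8.1, 19.4, 0.0408, -0.0, -0.0]
[-1.6, 8.9, 19.1, 0.0408, -0.0, -0.0]
[-1.6, 9.6, 18.7, 0.0408, -0.0, -0.0]
[-1.6, 10.4, 18.3, 0.0408, -0.0, -0.0]
[-1.6, 11.1, 17.9, 0.0408, -0.0, -0.0]
[-1.6, 11.8, 17.4, 0.0408, -0.0, -0.0]
```

View pics/w2.png

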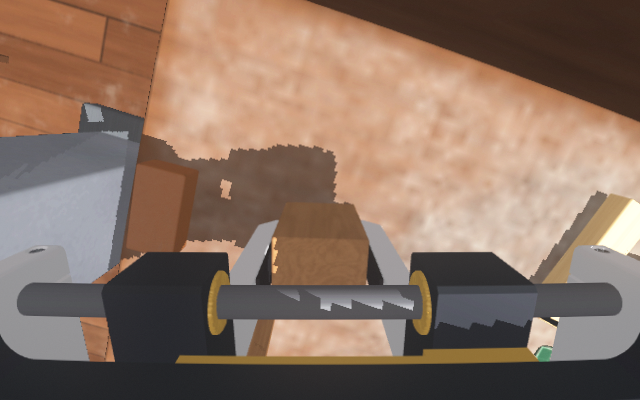

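The blank is held between the fingers. Its far-side top edge runs level at about (275–368, 237), so it sits square in the pads. I'll compute its offset in the grip from that edge.

```bash
python3 - <<'E'
from h import *
s=arm.state(); p=arm.grab_frame("wrist"); M=R.from_quat(s["eef_rot"]); 
for off in(-.003,0,.003):
  t=[s["tcp_pos"]+M.apply([s["tcp_pos"][2]-z,y,-.015+off]) for z in(.066,0) for y in(-.023,.023)]
  print(off,proj(p,t,s).round(1).tolist())
im=cv2.cvtColor(p["color"],cv2.COLOR_BGR2GRAY).astype(int)
for u in(295,320,345): print(u,[int(np.argmax(abs(np.diff(im[a:b,u]))))+a for a,b in((190,215),(225,250))])
print(im[195:250,320].tolist())
E
```

```text
-0.003 [[269.2, 229.8], [367.8, 229.8], [284.4, 196.6], [353.0, 196.6]]
0 [[269.4, 235.8], [367.5, 235.9], [284.5, 200.9], [352.9, 201.0]]
0.003 [[269.6, 241.8], [367.3, 241.9], [284.6, 205.2], [352.7, 205.3]]
295 [201, 236]
320 [202, 237]
345 [201, 238]
[93, 93, 93, 91, 93, 92, 90, 91, 94, 96, 95, 95, 95, 93, 94, 94, 93, 93, 93, 92, 93, 92, 92, 93, 92, 92, 92, 92, 90, 90, 91, 91, 93, 91, 92, 93, 93, 92, 92, 93, 92, 92, 94, 100, 105, 105, 104, 105, 109, 109, 108, 104, 107, 109, 112]
```

Call:
servo_tool(motion=[-20,0,0,0,0,0,1,-30,0,0,0,0,0,1,-30,0,0,0,0,0,1,-30,0,0,0,0,0,1,-1.5,5,20.5,0.041,0,0,1,-1.5,5.5,20.5,0.041,0,0,1,-1.5,6.5,20,0.041,0,0,1,-1.5,7.5,20,0.041,0,0,1,-1.5,8,19.5,0.041,0,0,1,-1.5,9,19,0.041,0,0,1,-1.5,9.5,18.5,0.041,0,0,1,-1.5,10.5,18.5,0.041,0,0,1,-1.5,11,18,0.041,0,0,1,-1.5,12,17.5,0.041,0,0,1,0,0,0,0,0,0,1,0,0,0,0,0,0,1])

```text
clock: 6.45
tcp_pos: [0.5758, 0.0683, 0.148]
eef_rot: [-0.526, -0.472, 0.526, -0.472]
force: [-0.3, 0.0, -0.4]
gripper_width: 0.046
```

```bash
python3 - <<'E'
from h import *
s=arm.state(); print(s["clock"],s["tcp_pos"],yaw_y(s["eef_rot"]),s["gripper_width"],s["force"])
p=arm.grab_frame("wrist"); cv2.imwrite("pics/w3.png",p["color"])
# predicted vice features
def vic(ang,ax): 
    a=np.radians(ang);u=np.array([np.cos(a),np.sin(a),0]);v=np.array([-u[1],u[0],0]);o=np.array([*ax,0])+.14*u
    return lambda x,y,z:o+x*u+y*v+np.array([0,0,z])
V=vic(84.2,(.5584,-.0945))
im=p["color"].copy()
for L in ([(.1,-.05,.012),(.1,.05,.012)],[(.1,-.05,.012),(-.18,-.05,.012)],[(.1,.05,.012),(-.18,.05,.012)],[(0,-.032,.051),(0,.032,.051)],[(.051,-.032,.05),(.051,.032,.05)]):
    q=proj(p,[V(*l) for l in L],s).round(1); print(q.tolist()); cv2.line(im,*[tuple(int(c) for c in k) for k in q],(0,255,255),1)
cv2.imwrite("pics/w3o.png",im)
E
```

```text
6.45 [0.57576681 0.06831044 0.14798801] -6.180808623912333 0.04597937076129676 [-0.29594458  0.02165861 -0.36709517]
[[368.8, 111.6], [266.7, 112.3]]
[[368.8, 111.6], [361.4, 354.7]]
[[266.7, 112.3], [277.7, 355.1]]
[[352.8, 221.6], [284.0, 222.0]]
[[353.7, 166.9], [282.2, 167.4]]
```

View pics/w3o.png

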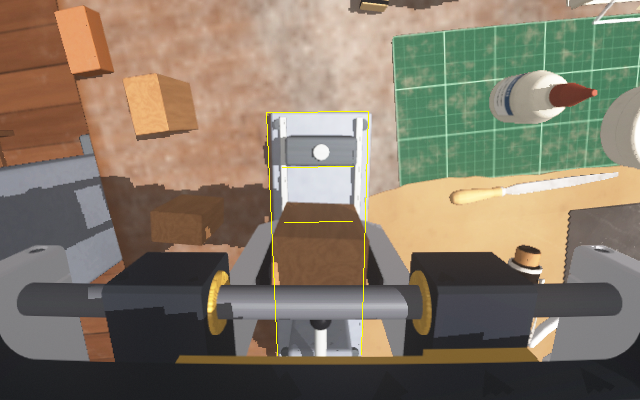

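The vice is in view below. The overlay matches the plate's end, with corners at about (267,112) and (369,111). I'll zoom in to refine lateral position and yaw.

```bash
python3 - <<'E'
import cv2
a=cv2.imread("pics/w3.png")[95:215,250:390]; cv2.imwrite("pics/w3z.png",cv2.resize(a,None,fx=5,fy=5,interpolation=cv2.INTER_CUBIC))
E
```

```text
(no output)
```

View pics/w3z.png

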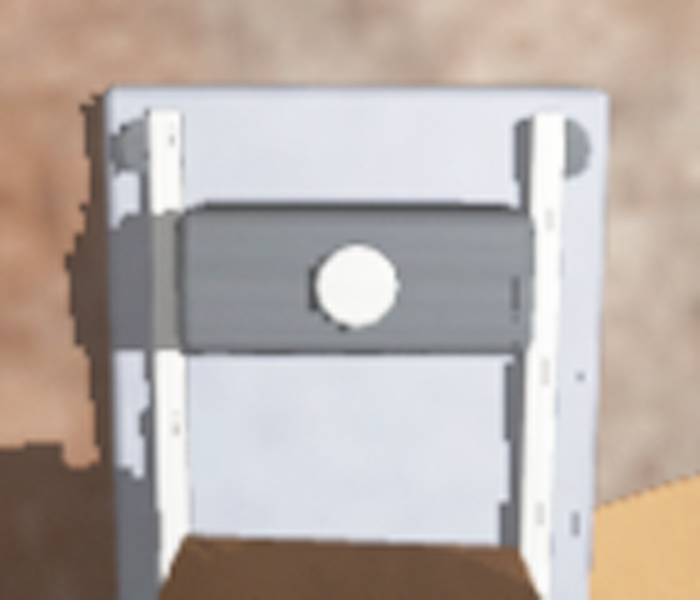

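The zoom gives these positions:
- **Plate corners:** (271.2,112.6) and (371.6,113.6).
- **Strip inner edges:** (286.4,117.4)–(287.6,201) and (356,118)–(354.4,203).
- **Stop front edge:** (286.4,165)–(356,165).

Next I'll compute the centre line.

```bash
python3 - <<'E'
from h import *
s=arm.state(); p=arm.grab_frame("wrist")
z=lambda *L:[(250+(x-2)/5,95+(y-2)/5) for x,y in L]
W=lambda z_,*L: topl(p,z(*L),z_,s)
pl=W(.012,(106,88),(608,93)); l=W(.018,(182,112),(188,530)); r=W(.018,(530,115),(522,540))
ang=lambda d:np.degrees(np.arctan2(d[1],d[0]))
print("plate",pl.round(4),np.linalg.norm(pl[0]-pl[1]),ang(pl[1]-pl[0]))
print("strips",l.round(4),ang(l[0]-l[1]),r.round(4),ang(r[0]-r[1]))
pr=W(.012,(608,93),(592,590)); print("plate right",ang(pr[0]-pr[1]))
for zz in(.038,.05):
    st=W(zz,(182,350),(530,350)); print("stop front",zz,st.round(4),np.linalg.norm(st[0]-st[1]),ang(st[1]-st[0]))
for a in(84,84.5):
    u=np.array([np.cos(np.radians(a)),np.sin(np.radians(a)),0]);v=np.array([-u[1],u[0],0])
    rel=lambda P:[(float((q-s["tcp_pos"])@u)*1e3,float((q-s["tcp_pos"])@v)*1e3) for q in P]
    print(a); [print(n,np.round(rel(P),1).tolist()) for n,P in dict(pl=pl,l=l,r=r,st=st).items()]
g=cv2.GaussianBlur(p["color"],(3,3),0).astype(int).sum(2)
E=[]
for u in range(292,350,3):
    col=np.abs(np.diff(g[196:212,u])); i=int(col.argmax()); E.append((u,196+i,int(col[i])))
print(E)
E
```

```text
plate [[0.5364 0.1497 0.012 ]
 [0.6342 0.1383 0.012 ]] 0.0984248614610631 -6.652679092001426
strips [[0.5513 0.1434 0.018 ]
 [0.5417 0.0608 0.018 ]] 83.38511074408034 [[0.618  0.1357 0.018 ]
 [0.6095 0.0514 0.018 ]] 84.28763970302735
plate right 84.13966392374013
stop front 0.038 [[0.5477 0.1001 0.038 ]
 [0.6123 0.0932 0.038 ]] 0.06489255340241475 -6.091189969273032
stop front 0.05 [[0.5492 0.1016 0.05  ]
 [0.6111 0.095  0.05  ]] 0.06221384332657929 -6.091189969273026
84
pl [[76.1, 47.2], [75.0, -51.2]]
l [[71.4, 31.8], [-11.7, 32.7]]
r [[70.7, -35.3], [-14.0, -35.7]]
st [[29.6, 29.5], [29.5, -32.7]]
84.5
pl [[76.5, 46.6], [74.6, -51.8]]
l [[71.7, 31.2], [-11.5, 32.8]]
r [[70.4, -35.9], [-14.3, -35.6]]
st [[29.9, 29.3], [29.2, -33.0]]
[(292, 201, 156), (295, 201, 153), (298, 202, 152), (301, 202, 156), (304, 202, 159), (307, 202, 159), (310, 202, 159), (313, 202, 159), (316, 202, 157), (319, 202, 155), (322, 202, 159), (325, 202, 158), (328, 203, 160), (331, 203, 161), (334, 203, 159), (337, 203, 160), (340, 203, 155), (343, 203, 147), (346, 203, 150), (349, 203, 139)]
```

Call:
servo_tool(motion=[18,0.3,-0.5,-0.013,0,0,1,18,0.3,-0.5,-0.013,0,0,1,18,0.3,-0.5,0,0,0,1,18,0,0,0,0,0,1,18,0,0,0,0,0,1,10,0,0,0,0,0,1,6,0,0,0,0,0,1,0,0,0,0,0,0,1,0,0,0,0,0,0,1])

```text
clock: 7.3
tcp_pos: [0.577, 0.0706, 0.043]
eef_rot: [0.52, 0.479, -0.52, 0.48]
force: [-0.1, -0.4, 0.7]
gripper_width: 0.046
```

```bash
python3 - <<'E'
from h import *
s=arm.state(); print(s["clock"],s["tcp_pos"],yaw_y(s["eef_rot"]),s["gripper_width"],s["force"])
p=arm.grab_frame("wrist"); cv2.imwrite("pics/w4.png",p["color"])
a=p["color"][40:240,220:420]; cv2.imwrite("pics/w4z.png",cv2.resize(a,None,fx=3,fy=3,interpolation=cv2.INTER_CUBIC))
E
```

```text
7.3 [0.57699504 0.07061223 0.04304527] -4.607498686830561 0.0459553982829638 [-0.08976334 -0.37572984  0.66801845]
```

View pics/w4z.png

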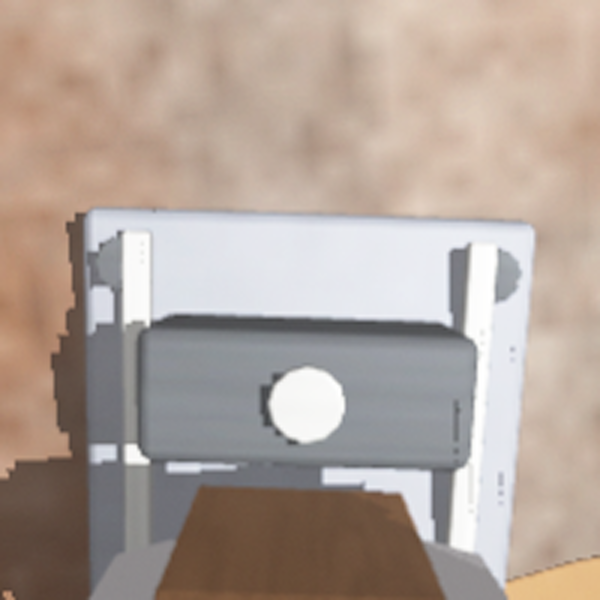

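The blank's base edge at zoom (198,486)–(400,495) is nearly parallel to the stop edge at (143,462)–(470,470). Its gaps to the strips are 48 px on the left and 56 px on the right, so I'll shift it about 0.9 mm right and turn it slightly.

Call:
servo_tool(motion=[0,0.9,0,-0.01,0,0,1,4,0,0,0,0,0,1,2,0,0,0,0,0,1,1.2,0,0,0,0,0,1,0,0,0,0,0,0,1,0,0,0,0,0,0,1])

```text
clock: 7.85
tcp_pos: [0.5778, 0.0702, 0.0356]
eef_rot: [0.518, 0.482, -0.517, 0.482]
force: [-1.9, -0.1, 4.9]
gripper_width: 0.0463
```

Call:
servo_tool(motion=[0,0,0,0,0,0,0.4,0,0,0,0,0,0,0.4,0,0,0,0,0,0,0.2,0,0,0,0,0,0,0.2,0,0,0,0,0,0,0.2,-20,0,0,0,0,0,0.2,-30,0,0,0,0,0,0.2,-30,0,0,0,0,0,0.2,-30,0,0,0,0,0,1,-30,0,0,0,0,0,1,0,0,0,0,0,0,1])

```text
clock: 8.77
tcp_pos: [0.5797, 0.0704, 0.1814]
eef_rot: [0.52, 0.48, -0.515, 0.484]
force: [-0.2, -0.2, 1.4]
gripper_width: 0.0587
```

```bash
python3 - <<'E'
from h import *
s=arm.state(); print(s["clock"],s["tcp_pos"],yaw_y(s["eef_rot"]),s["gripper_width"],s["force"])
p=arm.grab_frame("wrist")
t=arm.grab_frame("top"); 
for th in("blank","jaw","capstan"):
    for m in arm.masks_of(t,th): print(th,m["score"],m["extent"])
a=cv2.resize(p["color"][80:330,220:420],None,fx=2.4,fy=2.4,interpolation=cv2.INTER_CUBIC)
b=cv2.resize(t["color"][165:265,280:380],None,fx=3.1,fy=6,interpolation=cv2.INTER_CUBIC)
b=cv2.resize(t["color"][170:260,280:460],(600,300),interpolation=cv2.INTER_CUBIC)
c=np.zeros((600,600+0,3),np.uint8); c=np.zeros((600,800,3),np.uint8)
c[:560,:400]=cv2.resize(p["color"][80:330,230:410],(400,560),interpolation=cv2.INTER_CUBIC); c[:400,400:]=cv2.resize(t["color"][165:265,300:400],(400,400),interpolation=cv2.INTER_CUBIC)
cv2.imwrite("pics/c5.png",c); cv2.imwrite("pics/top5.png",t["color"])
E
```

```text
8.7667 [0.57973132 0.07038314 0.18142425] -4.064420748594362 0.05873093900907452 [-0.1736976  -0.15642475  1.40482689]
blank 0.45 [270.9, 262.5, 4.0, 17.9]
jaw 0.73 [343.1, 211.9, 14.9, 16.9]
capstan 0.68 [375.8, 173.2, 72.7, 85.3]
capstan 0.57 [338.3, 73.1, 2.1, 65.8]
```

View pics/c5.png

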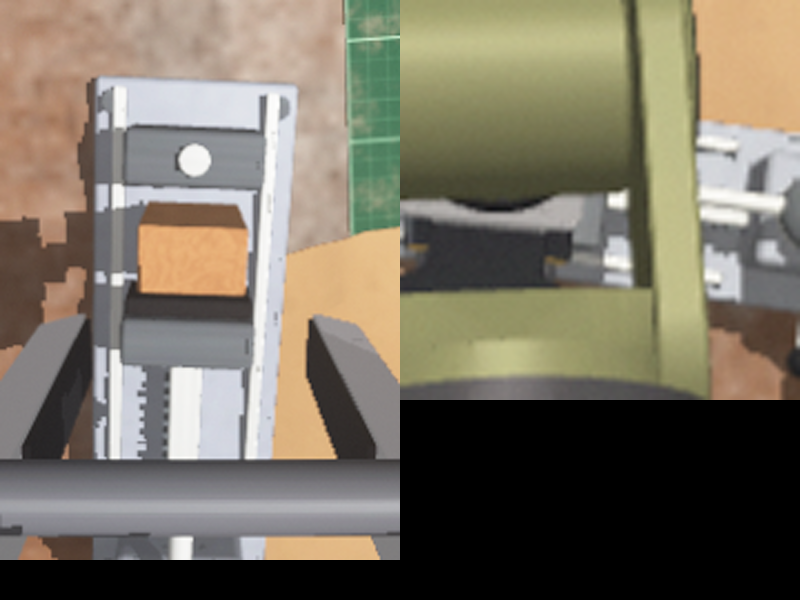

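The blank stands square. At its base its gaps to the strips are about 19 and 20 px, and it is clear of both jaw and stop. Next is the capstan: pusher behind the spoke that points at the robot (173.5°), with tool y aimed at the axis.

```bash
python3 - <<'E'
from h import *
plan([.506,-.107,.175],-6.5,8)
print(arm.state()["qpos"].round(2))
E
```

```text
y0 -4.1 -> -6.5 wrist j6 0.13
[-0.1, -7.3, 22.7, 0.0053, 0.0, 0.0003]
[-0.1, -7.2, 22.8, 0.0053, 0.0, 0.0003]
[-0.1, -7.1, 22.8, 0.0053, 0.0, 0.0003]
[-0.1, -6.9, 22.8, 0.0053, 0.0, 0.0003]
[-0.1, -6.8, 22.9, 0.0053, 0.0, 0.0003]
[-0.1, -6.7, 22.9, 0.0053, 0.0, 0.0003]
[-0.1, -6.6, 22.9, 0.0053, 0.0, 0.0003]
[-0.2, -6.5, 23.0, 0.0053, 0.0, 0.0003]
[0.06 0.4  1.47 0.   1.28 0.13]
```

Call:
servo_tool(motion=[0,-7.5,23,0.005,0,0,1,0,-7,23,0.005,0,0,1,0,-7,23,0.005,0,0,1,0,-7,23,0.005,0,0,1,0,-7,23,0.005,0,0,1,0,-6.5,23,0.005,0,0,1,0,-6.5,23,0.005,0,0,1,0,-6.5,23,0.005,0,0,1,0,0,0,0,0,0,1,0,0,0,0,0,0,1], newtons=30)

```text
clock: 9.85
tcp_pos: [0.5062, -0.1088, 0.1744]
eef_rot: [-0.527, -0.472, 0.528, -0.471]
force: [-0.5, -0.3, -0.3]
gripper_width: 0.0004
```

```bash
cat >> h.py <<'E'
AX=np.array([.560,-.094])
def rel(s=None):
    s=s or arm.state(); M=R.from_quat(s["eef_rot"]).as_matrix(); d=np.r_[AX,.105]-s["tcp_pos"]
    print("t",round(s["clock"],2),"tcp",s["tcp_pos"].round(4),"yaw",yaw_y(s["eef_rot"]).round(2),"axis in tool mm",(M.T@d*1e3).round(1),
      "F tool",(M.T@s["force"]).round(2),"Mom tool",(M.T@s["moment"]).round(2),"w",s["gripper_width"].round(4),"xdown",M[:,0].round(3))
E
python3 - <<'E'
from h import *
rel()
t=arm.grab_frame("top"); cv2.imwrite("pics/top6.png",t["color"])
c=t["color"][165:265,280:460]; cv2.imwrite("pics/top6z.png",cv2.resize(c,None,fx=4.4,fy=4.4,interpolation=cv2.INTER_CUBIC))
E
```

```text
Traceback (most recent call last):
  File "h.py", line 36, in rel
    "F tool",(M.T@s["force"]).round(2),"Mom tool",(M.T@s["moment"]).round(2),"w",s["gripper_width"].round(4),"xdown",M[:,0].round(3))
                                                                                 ^^^^^^^^^^^^^^^^^^^^^^^^
AttributeError: 'float' object has no attribute 'round'
```

Call:
servo_tool(motion=[20,0,0,0,0,0,1,20,0,0,0,0,0,1,15,0,0,0,0,0,1,10,0,0,0,0,0,1,8,0,0,0,0,0,1,5,0,0,0,0,0,1,0,0,0,0,0,0,1,0,0,0,0,0,0,1])

```text
clock: 10.52
tcp_pos: [0.5069, -0.1081, 0.0976]
eef_rot: [0.527, 0.471, -0.527, 0.472]
force: [0.8, -0.0, 0.4]
gripper_width: 0.0004
```

```bash
sed -i 's/s\["gripper_width"\].round(4)/round(s["gripper_width"],4)/' h.py; python3 - <<'E'
from h import *
rel()
E
```

```text
t 10.52 tcp [ 0.5069 -0.1081  0.0976] yaw -6.35 axis in tool mm [ -7.4  51.2 -19.9] F tool [-0.43  0.75 -0.04] Mom tool [-0.03 -0.01  0.13] w 0.0004 xdown [ 0. -0. -1.]
```

Call:
servo_tool(motion=[0,0,-2,0,0,0,1,0,0,-2,0,0,0,1,0,0,-1.5,0,0,0,1,0,0,-1.5,0,0,0,1,0,0,-1,0,0,0,1])

```text
clock: 10.93
tcp_pos: [0.5076, -0.1016, 0.0978]
eef_rot: [-0.526, -0.471, 0.528, -0.472]
force: [-4.1, -14.6, 1.4]
gripper_width: 0.0004
```

```bash
python3 - <<'E'
from h import *
rel()
E
```

```text
t 10.93 tcp [ 0.5076 -0.1016  0.0978] yaw -6.36 axis in tool mm [ -7.2  51.2 -13.4] F tool [-1.32 -2.5  14.95] Mom tool [ 0.04 -2.65 -0.25] w 0.0004 xdown [ 0.001 -0.003 -1.   ]
```

Call:
servo_tool(motion=[0,0,1.2,0.1,0,0,1,0,-1.1,-3,0.06,0,0,1,0,-1.1,-3,0.06,0,0,1,0,-1.1,-3,0.06,0,0,1,0,-1.1,-3,0.06,0,0,1,0,-1.1,-3,0.06,0,0,1])

```text
clock: 11.43
tcp_pos: [0.5071, -0.0868, 0.0977]
eef_rot: [-0.61, -0.356, 0.611, -0.357]
force: [-2.1, -12.1, -0.4]
gripper_width: 0.0002
```

```bash
python3 - <<'E'
from h import *
rel()
E
```

```text
t 11.43 tcp [ 0.5071 -0.0868  0.0977] yaw -29.45 axis in tool mm [ -7.2  49.6 -19.7] F tool [ 0.47  4.11 11.62] Mom tool [-0.02 -2.16  1.04] w 0.0002 xdown [ 0.001 -0.003 -1.   ]
```

Call:
servo_tool(motion=[0,-1.1,-3,0.06,0,0,1,0,-1.1,-3,0.06,0,0,1,0,-1.1,-3,0.06,0,0,1,0,-1.1,-3,0.06,0,0,1,0,-1.1,-3,0.06,0,0,1,0,-1.1,-3,0.06,0,0,1,0,-1.1,-3,0.06,0,0,1,0,-1.1,-3,0.06,0,0,1,0,-1.1,-3,0.06,0,0,1,0,-1.1,-3,0.06,0,0,1])

```text
clock: 12.27
tcp_pos: [0.5199, -0.0582, 0.0977]
eef_rot: [-0.688, -0.159, 0.689, -0.161]
force: [-7.5, -11.1, 2.3]
gripper_width: 0.0008
```

```bash
cat >> h.py <<'E'
def tq():
    rel(); s=arm.state(); r=s["tcp_pos"]-np.r_[AX,.105]
    T=s["moment"][2]+np.cross(r,s["force"])[2]; y=yaw_y(s["eef_rot"]); d=r[:2]
    print("axis torque",round(T,3),"pusher polar deg",np.degrees(np.arctan2(d[1],d[0])).round(2),"q",s["qpos"].round(2))
E
python3 - <<'E'
from h import *
tq()
E
```

```text
t 12.27 tcp [ 0.5199 -0.0582  0.0977] yaw -63.84 axis in tool mm [ -7.3  49.8 -20.2] F tool [-2.29  6.67 11.66] Mom tool [-0.07 -2.01  1.25] w 0.0008 xdown [-0.001 -0.003 -1.   ]
axis torque 0.779 pusher polar deg 138.24 q [-0.18  0.36  1.71 -0.    1.07  0.94]
```

Call:
servo_tool(motion=[0,-1.1,-3,0.06,0,0,1,0,-1.1,-3,0.06,0,0,1,0,-1.1,-3,0.06,0,0,1,0,-1.1,-3,0.06,0,0,1,0,-1.1,-3,0.06,0,0,1,0,-1.1,-3,0.06,0,0,1,0,-1.1,-3,0.06,0,0,1])

```text
clock: 12.85
tcp_pos: [0.5372, -0.0447, 0.0975]
eef_rot: [-0.706, -0.012, 0.708, -0.014]
force: [-10.3, -8.6, 4.8]
gripper_width: 0.0003
```

```bash
python3 - <<'E'
from h import *
tq()
E
```

```text
t 12.85 tcp [ 0.5372 -0.0447  0.0975] yaw -87.9 axis in tool mm [ -7.5  50.1 -20.9] F tool [-4.76  8.21 10.65] Mom tool [ 0.02 -1.88  1.55] w 0.0003 xdown [-0.002 -0.002 -1.   ]
axis torque 0.691 pusher polar deg 114.79 q [-0.15  0.39  1.67 -0.    1.09  1.39]
```

Call:
servo_tool(motion=[0,0,3,0,0,0,1,0,0,3,0,0,0,1,-16,0,0,0,0,0,1,-16,0,0,0,0,0,1,0,0,0,0,0,0,1])

```text
clock: 13.27
tcp_pos: [0.5332, -0.044, 0.1321]
eef_rot: [0.709, 0.014, -0.705, 0.015]
force: [0.5, 0.4, 1.3]
gripper_width: 0.0007
```

Call:
servo_tool(motion=[0,3.5,5.8,-0.1208,0,0,1,0,3.5,5.8,-0.1208,0,0,1,0,3.5,5.8,-0.1208,0,0,1,0,3.5,5.8,-0.1208,0,0,1,0,3.5,5.8,-0.1208,0,0,1,0,3.5,5.8,-0.1208,0,0,1,0,3.5,5.8,-0.1208,0,0,1,0,3.5,5.8,-0.1208,0,0,1,0,3.5,5.8,-0.1208,0,0,1,0,3.5,5.8,-0.1208,0,0,1,0,3.5,5.8,-0.1208,0,0,1,0,3.5,5.8,-0.1208,0,0,1,0,3.5,5.8,-0.1208,0,0,1,0,0,0,0,0,0,1,0,0,0,0,0,0,1])

```text
clock: 14.52
tcp_pos: [0.5112, -0.1205, 0.1287]
eef_rot: [0.491, 0.509, -0.491, 0.509]
force: [0.3, 0.2, 0.5]
gripper_width: 0.0005
```

```bash
python3 - <<'E'
from h import *
tq()
E
```

```text
t 14.52 tcp [ 0.5112 -0.1205  0.1287] yaw 2.05 axis in tool mm [ 23.7  49.7 -24.8] F tool [-0.47  0.28 -0.22] Mom tool [ 0.03 -0.01  0.07] w 0.0005 xdown [-0.  0. -1.]
axis torque -0.037 pusher polar deg -151.46 q [-0.3   0.32  1.68  0.    1.14 -0.34]
```

```bash
cat >> h.py <<'E'
def sp():
    tq(); s=arm.state(); c=(s["tcp_pos"]+R.from_quat(s["eef_rot"]).apply([0,-.0125,-.008]))[:2]-AX
    print("SPOKE deg",(np.degrees(np.arctan2(c[1],c[0])-np.arcsin(.005/np.hypot(*c)))).round(2),"rho",np.hypot(*c).round(4))
E
```

Call:
servo_tool(motion=[11,0,0,0,0,0,1,10,0,0,0,0,0,1,10,0,0,0,0,0,1,0,0,-2,0,0,0,1,0,0,-1.5,0,0,0,1,0,0,-1,0,0,0,1,0,-1.1,-3,0.06,0,0,1,0,-1.1,-3,0.06,0,0,1,0,-1.1,-3,0.06,0,0,1])

```text
clock: 15.27
tcp_pos: [0.5084, -0.1083, 0.0985]
eef_rot: [-0.534, -0.462, 0.535, -0.464]
force: [0.8, -12.0, -6.2]
gripper_width: 0.0005
```

```bash
python3 - <<'E'
from h import *
sp()
E
```

```text
t 15.27 tcp [ 0.5084 -0.1083  0.0985] yaw -8.24 axis in tool mm [ -6.4  49.  -21.6] F tool [ 6.25  2.48 11.78] Mom tool [-0.08 -2.34  0.66] w 0.0005 xdown [ 0.001 -0.003 -1.   ]
axis torque 0.706 pusher polar deg -164.46 q [-0.28  0.35  1.72 -0.    1.07 -0.13]
SPOKE deg -180.33 rho 0.063
```

Call:
servo_tool(motion=[0,-1.2,-3,0.06,0,0,1,0,-1.2,-3,0.06,0,0,1,0,-1.2,-3,0.06,0,0,1,0,-1.2,-3,0.06,0,0,1,0,-1.2,-3,0.06,0,0,1,0,-1.2,-3,0.06,0,0,1,0,-1.2,-3,0.06,0,0,1,0,-1.2,-3,0.06,0,0,1,0,-1.2,-3,0.06,0,0,1,0,-1.2,-3,0.06,0,0,1,0,-1.2,-3,0.06,0,0,1,0,-1.2,-3,0.06,0,0,1])

```text
clock: 16.27
tcp_pos: [0.5115, -0.0707, 0.0986]
eef_rot: [-0.663, -0.244, 0.664, -0.246]
force: [-1.7, -14.4, -2.4]
gripper_width: 0.0002
```

```bash
python3 - <<'E'
from h import *
sp()
E
```

```text
t 16.27 tcp [ 0.5115 -0.0707  0.0986] yaw -49.5 axis in tool mm [ -6.4  49.2 -21.7] F tool [ 2.44  9.81 10.64] Mom tool [ 0.01 -2.01  1.81] w 0.0002 xdown [ 0.    -0.003 -1.   ]
axis torque 0.725 pusher polar deg 154.32 q [-0.21  0.34  1.73 -0.    1.07  0.66]
SPOKE deg 138.5 rho 0.0632
```

Call:
servo_tool(motion=[0,-1,-2.5,0.05,0,0,1,0,-1,-2.5,0.05,0,0,1,0,-1,-2.5,0.05,0,0,1,0,-1,-2.5,0.05,0,0,1])

```text
clock: 16.6
tcp_pos: [0.517, -0.0616, 0.0986]
eef_rot: [-0.684, -0.177, 0.685, -0.178]
force: [-7.1, -10.3, 0.3]
gripper_width: 0.0003
```

```bash
python3 - <<'E'
from h import *
sp()
E
```

```text
t 16.6 tcp [ 0.517  -0.0616  0.0986] yaw -60.93 axis in tool mm [ -6.4  49.2 -21.8] F tool [-0.24  5.54 11.21] Mom tool [-0.08 -2.07  1.16] w 0.0003 xdown [-0.001 -0.003 -1.   ]
axis torque 0.753 pusher polar deg 142.95 q [-0.19  0.35  1.72 -0.    1.07  0.88]
SPOKE deg 127.14 rho 0.0633
```

Call:
servo_tool(motion=[0,-1,-2.5,0.05,0,0,1,0,-1,-2.5,0.05,0,0,1,0,-1,-2.5,0.05,0,0,1,0,-1,-2.5,0.05,0,0,1])

```text
clock: 16.93
tcp_pos: [0.524, -0.0536, 0.0985]
eef_rot: [-0.698, -0.107, 0.699, -0.109]
force: [-6.7, -11.6, 1.1]
gripper_width: 0.0001
```

```bash
python3 - <<'E'
from h import *
sp()
E
```

```text
t 16.93 tcp [ 0.524  -0.0536  0.0985] yaw -72.4 axis in tool mm [ -6.5  49.4 -22. ] F tool [-1.05  9.04  9.89] Mom tool [ 0.01 -1.9   1.71] w 0.0001 xdown [-0.001 -0.002 -1.   ]
axis torque 0.674 pusher polar deg 131.65 q [-0.17  0.36  1.7  -0.    1.08  1.09]
SPOKE deg 115.87 rho 0.0635
```

Call:
servo_tool(motion=[0,-0.7,-1.5,0.03,0,0,1,0,-0.7,-1.5,0.03,0,0,1,0,-0.7,-1.5,0.03,0,0,1])

```text
clock: 17.18
tcp_pos: [0.5277, -0.0502, 0.0985]
eef_rot: [-0.702, -0.076, 0.704, -0.078]
force: [-8.5, -10.3, 2.9]
gripper_width: 0.0002
```

```bash
python3 - <<'E'
from h import *
sp()
E
```

```text
t 17.18 tcp [ 0.5277 -0.0502  0.0985] yaw -77.49 axis in tool mm [ -6.5  49.8 -22. ] F tool [-2.91  8.2  10.52] Mom tool [ 0.01 -1.83  1.58] w 0.0002 xdown [-0.002 -0.002 -1.   ]
axis torque 0.698 pusher polar deg 126.42 q [-0.16  0.37  1.69 -0.    1.08  1.19]
SPOKE deg 110.74 rho 0.0638
```

Call:
servo_tool(motion=[0,-0.7,-1.5,0.03,0,0,1,0,-0.7,-1.5,0.03,0,0,1,0,-0.7,-1.5,0.03,0,0,1])

```text
clock: 17.43
tcp_pos: [0.5316, -0.0473, 0.0985]
eef_rot: [-0.705, -0.045, 0.706, -0.046]
force: [-9.3, -7.3, 3.1]
gripper_width: 0.0006
```

```bash
python3 - <<'E'
from h import *
sp()
E
```

```text
t 17.43 tcp [ 0.5316 -0.0473  0.0985] yaw -82.65 axis in tool mm [ -6.5  50.  -22.1] F tool [-3.04  6.03 10.19] Mom tool [ 0.02 -1.82  1.08] w 0.0006 xdown [-0.002 -0.002 -1.   ]
axis torque 0.625 pusher polar deg 121.26 q [-0.16  0.38  1.68 -0.    1.08  1.29]
SPOKE deg 105.64 rho 0.0641
```

Call:
servo_tool(motion=[0,-0.5,-1.5,0.03,0,0,1,0,-0.5,-1.5,0.03,0,0,1,0,-0.5,-1.5,0.03,0,0,1])

```text
clock: 17.68
tcp_pos: [0.5358, -0.045, 0.0985]
eef_rot: [-0.706, -0.013, 0.708, -0.014]
force: [-9.2, -6.9, 2.6]
gripper_width: 0.0006
```

```bash
python3 - <<'E'
from h import *
sp()
E
```

```text
t 17.68 tcp [ 0.5358 -0.045   0.0985] yaw -87.8 axis in tool mm [ -6.5  49.9 -22.3] F tool [-2.59  6.5   9.51] Mom tool [-0.04 -1.87  1.15] w 0.0006 xdown [-0.002 -0.001 -1.   ]
axis torque 0.663 pusher polar deg 116.29 q [-0.15  0.39  1.67 -0.    1.09  1.38]
SPOKE deg 100.64 rho 0.064
```

Call:
servo_tool(motion=[0,-0.5,-1.5,0.03,0,0,1,0,-0.5,-1.5,0.03,0,0,1,0,-0.5,-1.5,0.03,0,0,1])

```text
clock: 17.93
tcp_pos: [0.5402, -0.0432, 0.0984]
eef_rot: [-0.706, 0.019, 0.708, 0.018]
force: [-9.6, -4.1, 3.0]
gripper_width: 0.0007
```

```bash
python3 - <<'E'
from h import *
sp()
E
```

```text
t 17.93 tcp [ 0.5402 -0.0432  0.0984] yaw -92.96 axis in tool mm [ -6.6  49.7 -22.4] F tool [-2.97  4.59  9.41] Mom tool [-0.04 -1.89  0.95] w 0.0007 xdown [-0.003 -0.001 -1.   ]
axis torque 0.607 pusher polar deg 111.33 q [-0.15  0.4   1.66 -0.    1.09  1.48]
SPOKE deg 95.61 rho 0.0639
```

Call:
servo_tool(motion=[0,-0.5,-1.5,0.03,0,0,1,0,-0.5,-1.5,0.03,0,0,1,0,-0.5,-1.5,0.03,0,0,1])

```text
clock: 18.18
tcp_pos: [0.5447, -0.0418, 0.0984]
eef_rot: [-0.704, 0.05, 0.706, 0.05]
force: [-9.7, -2.4, 4.2]
gripper_width: 0.0003
```

```bash
python3 - <<'E'
from h import *
sp()
E
```

```text
t 18.18 tcp [ 0.5447 -0.0418  0.0984] yaw -98.1 axis in tool mm [ -6.6  49.5 -22.5] F tool [-4.21  3.72  9.29] Mom tool [-0.04 -1.97  0.79] w 0.0003 xdown [-0.003 -0.001 -1.   ]
axis torque 0.582 pusher polar deg 106.35 q [-0.14  0.41  1.64 -0.    1.1   1.57]
SPOKE deg 90.57 rho 0.0637
```

Call:
servo_tool(motion=[0,-0.5,-1.5,0.03,0,0,1,0,-0.5,-1.5,0.03,0,0,1,0,-0.5,-1.5,0.03,0,0,1])

```text
clock: 18.43
tcp_pos: [0.5493, -0.0408, 0.0984]
eef_rot: [-0.701, 0.082, 0.703, 0.081]
force: [-10.3, -0.5, 4.9]
gripper_width: 0.0005
```

```bash
python3 - <<'E'
from h import *
sp()
E
```

```text
t 18.43 tcp [ 0.5493 -0.0408  0.0984] yaw -103.26 axis in tool mm [ -6.6  49.3 -22.6] F tool [-4.86  2.82  9.96] Mom tool [-0.05 -1.97  0.53] w 0.0005 xdown [-0.003 -0.    -1.   ]
axis torque 0.607 pusher polar deg 101.33 q [-0.14  0.41  1.63 -0.    1.1   1.66]
SPOKE deg 85.49 rho 0.0635
```

Call:
servo_tool(motion=[0,-0.5,-1.5,0.03,0,0,1,0,-0.5,-1.5,0.03,0,0,1,0,-0.5,-1.5,0.03,0,0,1])

```text
clock: 18.68
tcp_pos: [0.5541, -0.0402, 0.0984]
eef_rot: [-0.697, 0.113, 0.699, 0.113]
force: [-10.9, 1.4, 4.8]
gripper_width: 0.0005
```

```bash
python3 - <<'E'
from h import *
sp()
E
```

```text
t 18.68 tcp [ 0.5541 -0.0402  0.0984] yaw -108.41 axis in tool mm [ -6.6  49.2 -22.6] F tool [-4.74  2.08 10.8 ] Mom tool [-0.06 -1.98  0.25] w 0.0005 xdown [-0.003  0.    -1.   ]
axis torque 0.637 pusher polar deg 96.26 q [-0.14  0.42  1.62 -0.    1.1   1.75]
SPOKE deg 80.37 rho 0.0634
```

Call:
servo_tool(motion=[0,-0.6,-1.5,0.03,0,0,1,0,-0.6,-1.5,0.03,0,0,1,0,-0.6,-1.5,0.03,0,0,1])

```text
clock: 18.93
tcp_pos: [0.5588, -0.04, 0.0984]
eef_rot: [-0.691, 0.144, 0.693, 0.144]
force: [-12.4, 1.5, 5.3]
gripper_width: 0.0008
```

```bash
python3 - <<'E'
from h import *
sp()
E
```

```text
t 18.93 tcp [ 0.5588 -0.04    0.0984] yaw -113.56 axis in tool mm [ -6.6  49.  -22.7] F tool [-5.25  3.6  12.  ] Mom tool [-0.08 -2.29  0.48] w 0.0008 xdown [-0.003  0.    -1.   ]
axis torque 0.75 pusher polar deg 91.28 q [-0.14  0.43  1.6   0.    1.11  1.85]
SPOKE deg 75.34 rho 0.0633
```

Call:
servo_tool(motion=[0,-0.6,-1.5,0.03,0,0,1,0,-0.6,-1.5,0.03,0,0,1])

```text
clock: 19.1
tcp_pos: [0.5619, -0.04, 0.0984]
eef_rot: [-0.686, 0.165, 0.689, 0.165]
force: [-12.6, 2.4, 6.1]
gripper_width: 0.0006
```

```bash
python3 - <<'E'
from h import *
sp()
p=arm.grab_frame("top"); cv2.imwrite("pics/top7.png",p["color"])
c=p["color"][165:265,280:460]; cv2.imwrite("pics/top7z.png",cv2.resize(c,None,fx=4.4,fy=4.4,interpolation=cv2.INTER_CUBIC))
E
```

```text
t 19.1 tcp [ 0.5619 -0.04    0.0984] yaw -117.0 axis in tool mm [ -6.7  49.  -22.8] F tool [-6.09  3.61 12.29] Mom tool [ 0.   -2.45  0.66] w 0.0006 xdown [-0.004  0.001 -1.   ]
axis torque 0.677 pusher polar deg 87.98 q [-0.14  0.44  1.59  0.    1.11  1.91]
SPOKE deg 72.01 rho 0.0632
```

Call:
servo_tool(motion=[0,-0.6,-1.5,0.03,0,0,1,0,-0.6,-1.5,0.03,0,0,1])

```text
clock: 19.32
tcp_pos: [0.565, -0.0403, 0.0984]
eef_rot: [-0.681, 0.186, 0.684, 0.185]
force: [-14.1, 2.7, 6.4]
gripper_width: 0.0002
```

```bash
python3 - <<'E'
from h import *
sp()
E
```

```text
t 19.32 tcp [ 0.565  -0.0403  0.0984] yaw -120.43 axis in tool mm [ -6.6  48.9 -22.9] F tool [-6.34  4.8  13.58] Mom tool [-0.05 -2.59  0.79] w 0.0002 xdown [-0.004  0.001 -1.   ]
axis torque 0.822 pusher polar deg 84.71 q [-0.14  0.45  1.58  0.    1.12  1.97]
SPOKE deg 68.7 rho 0.0631
```

View pics/top7z.png

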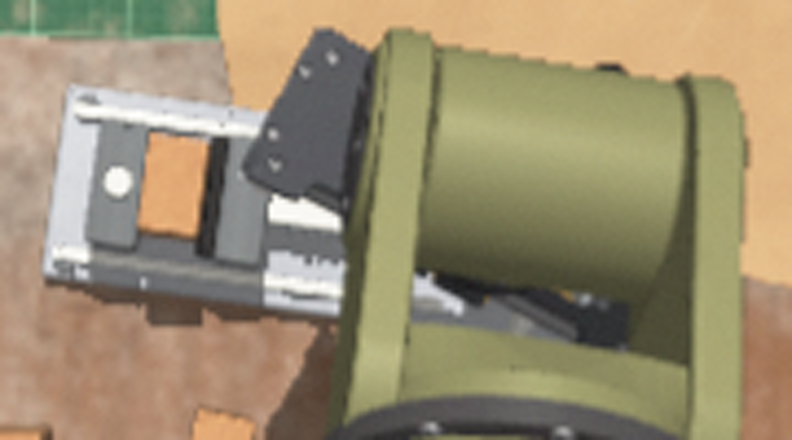

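The jaw has the blank against the stop. The fitted knee is at about 183° of turn, and I'm now at 194.8°, roughly 35 N. Continuing in small steps.

Call:
servo_tool(motion=[0,-0.6,-1.5,0.03,0,0,1,0,-0.6,-1.5,0.03,0,0,1])

```text
clock: 19.48
tcp_pos: [0.5681, -0.0407, 0.0984]
eef_rot: [-0.675, 0.206, 0.678, 0.206]
force: [-15.3, 3.6, 6.9]
gripper_width: 0.0005
```

```bash
python3 - <<'E'
from h import *
sp()
E
```

```text
t 19.48 tcp [ 0.5681 -0.0407  0.0984] yaw -123.87 axis in tool mm [ -6.6  48.8 -23. ] F tool [-6.8   5.53 14.69] Mom tool [-0.06 -2.82  0.9 ] w 0.0005 xdown [-0.004  0.001 -1.   ]
axis torque 0.898 pusher polar deg 81.34 q [-0.14  0.45  1.57  0.    1.12  2.03]
SPOKE deg 65.31 rho 0.0631
```

Call:
servo_tool(motion=[0,-0.5,-1.3,0.025,0,0,1])

```text
clock: 19.57
tcp_pos: [0.5694, -0.041, 0.0984]
eef_rot: [-0.672, 0.215, 0.675, 0.214]
force: [-14.7, 3.9, 6.4]
gripper_width: 0.0004
```

```bash
python3 - <<'E'
from h import *
sp(); arm.grab_frame("wrist"); arm.grab_frame("wrist"); arm.grab_frame("wrist"); sp()
E
```

```text
t 19.57 tcp [ 0.5694 -0.041   0.0984] yaw -125.31 axis in tool mm [ -6.7  48.8 -22.9] F tool [-6.28  5.32 14.28] Mom tool [-0.09 -2.9   0.89] w 0.0004 xdown [-0.005  0.001 -1.   ]
axis torque 0.906 pusher polar deg 79.92 q [-0.14  0.46  1.57  0.    1.12  2.05]
SPOKE deg 63.87 rho 0.063
t 19.72 tcp [ 0.5695 -0.041   0.0984] yaw -125.24 axis in tool mm [ -6.6  48.8 -22.8] F tool [-6.29  4.41 12.48] Mom tool [-0.13 -2.45  0.77] w 0.0005 xdown [-0.004  0.001 -1.   ]
axis torque 0.838 pusher polar deg 79.8 q [-0.14  0.46  1.57  0.    1.12  2.05]
SPOKE deg 63.79 rho 0.0631
```

Call:
servo_tool(motion=[0,0.5,3,0,0,0,1,0,0,3,0,0,0,1,-20,0,0,0,0,0,1,-25,0,0,0,0,0,1,-30,0,0,0,0,0,1,-30,0,0,0,0,0,1,0,0,0,0,0,0,1])

```text
clock: 20.3
tcp_pos: [0.5679, -0.0388, 0.2097]
eef_rot: [0.677, -0.213, -0.671, -0.215]
force: [0.1, -0.5, 0.8]
gripper_width: 0.0007
```

```bash
python3 - <<'E'
from h import *
sp(); plan([.38,-.25,.22],-69,14)
E
```

```text
t 20.3 tcp [ 0.5679 -0.0388  0.2097] yaw -125.22 axis in tool mm [104.7  50.1 -24.5] F tool [-0.75  0.35 -0.39] Mom tool [-0.06  0.06 -0.02] w 0.0007 xdown [ 0.009 -0.001 -1.   ]
axis torque 0.047 pusher polar deg 81.89 q [-0.13  0.33  1.47 -0.    1.33  2.05]
SPOKE deg 66.0 rho 0.0646
y0 -125.2 -> -69.0 wrist j6 2.05
[-0.8, 20.1, 2.3, -0.0701, -0.0007, -0.0]
[-0.8, 19.9, 3.7, -0.0701, -0.0007, -0.0]
[-0.8, 19.6, 5.0, -0.0701, -0.0007, -0.0]
[-0.8, 19.1, 6.4, -0.0701, -0.0007, -0.0]
[-0.8, 18.7, 7.7, -0.0701, -0.0007, -0.0]
[-0.8, 18.1, 9.0, -0.0701, -0.0007, -0.0]
[-0.8, 17.4, 10.3, -0.0701, -0.0007, -0.0]
[-0.8, 16.6, 11.4, -0.0701, -0.0007, -0.0]
[-0.8, 15.8, 12.6, -0.0701, -0.0007, -0.0]
[-0.8, 14.9, 13.7, -0.0701, -0.0007, -0.0]
[-0.8, 13.9, 14.7, -0.0701, -0.0007, -0.0]
[-0.8, 12.8, 15.6, -0.0701, -0.0007, -0.0]
[-0.8, 11.7, 16.5, -0.0701, -0.0007, -0.0]
[-0.7, 10.5, 17.2, -0.0701, -0.0007, -0.0]
```

The free torque bias at this orientation is about +0.05 N m, so the clamp estimate is 40–50 N. I'll do one more pass: read the bias just before contact, push again to measure, and top up by about 1°.

Call:
servo_tool(motion=[0,0,3,0,0,0,1,30,0,0,0,0,0,1,30,0,0,0,0,0,1,25,0,0,0,0,0,1,18,0,0,0,0,0,1,8,0,0,0,0,0,1,0,0,0,0,0,0,1,0,0,0,0,0,0,1,0,0,0,0,0,0,1])

```text
clock: 21.05
tcp_pos: [0.5639, -0.0369, 0.0934]
eef_rot: [0.675, -0.214, -0.673, -0.214]
force: [-0.9, 0.2, 0.5]
gripper_width: 0.0002
```

```bash
python3 - <<'E'
from h import *
sp()
F=[]
for i in range(6):
    arm.grab_frame("wrist"); s=arm.state(); M=R.from_quat(s["eef_rot"]).as_matrix(); F.append(np.r_[M.T@s["force"],s["moment"][2]])
print(np.mean(F,0).round(3),np.std(F,0).round(3))
E
```

```text
t 21.05 tcp [ 0.5639 -0.0369  0.0934] yaw -125.22 axis in tool mm [-11.6  48.9 -29.7] F tool [-0.55  0.35  0.85] Mom tool [ 0.   -0.01 -0.04] w 0.0002 xdown [ 0.002 -0.    -1.   ]
axis torque 0.051 pusher polar deg 86.04 q [-0.13  0.45  1.6   0.    1.1   2.06]
SPOKE deg 69.83 rho 0.0651
[-0.158 -0.116  0.11   0.009] [0.546 0.419 0.393 0.033]
```

Call:
servo_tool(motion=[0,0,-1.5,0,0,0,1,0,0,-1.5,0,0,0,1,0,0,-1.5,0,0,0,1,0,0,-1,0,0,0,1])

```text
clock: 21.68
tcp_pos: [0.5681, -0.0403, 0.0922]
eef_rot: [0.674, -0.214, -0.674, -0.214]
force: [0.9, -0.0, 0.6]
gripper_width: 0.0002
```

```bash
python3 - <<'E'
from h import *
sp()
E
```

```text
t 21.68 tcp [ 0.5681 -0.0403  0.0922] yaw -125.23 axis in tool mm [-12.8  48.6 -24.4] F tool [-0.59 -0.51 -0.74] Mom tool [-0.   -0.07 -0.08] w 0.0002 xdown [ 0. -0. -1.]
axis torque -0.044 pusher polar deg 81.41 q [-0.14  0.46  1.58 -0.    1.1   2.05]
SPOKE deg 65.24 rho 0.0632
```

Call:
servo_tool(motion=[-5,0,0,0,0,0,1,0,0,-1.5,0,0,0,1,0,-0.3,-1.5,0.01,0,0,1,0,-0.3,-1.5,0.01,0,0,1])

```text
clock: 22.02
tcp_pos: [0.5708, -0.0414, 0.0976]
eef_rot: [-0.67, 0.221, 0.673, 0.221]
force: [-15.0, 7.2, 10.8]
gripper_width: 0.0006
```

```bash
python3 - <<'E'
from h import *
sp()
E
```

```text
t 22.02 tcp [ 0.5708 -0.0414  0.0976] yaw -126.38 axis in tool mm [ -7.4  48.8 -22.5] F tool [-10.72   3.09  16.39] Mom tool [-0.09 -3.03  0.28] w 0.0006 xdown [-0.003  0.002 -1.   ]
axis torque 0.958 pusher polar deg 78.43 q [-0.14  0.46  1.57  0.    1.12  2.07]
SPOKE deg 62.42 rho 0.063
```

That's a top-up of about 1.4°, with torque at 0.96 N m, which matches the 0.95 expected at 50 N. Backing off.

Call:
servo_tool(motion=[0,0.5,3,0,0,0,1,0,0,4,0,0,0,1,0,0,2,0,0,0,1,-20,0,0,0,0,0,1,-30,0,0,0,0,0,1,-30,0,0,0,0,0,1,-30,0,0,0,0,0,1,0,20,2.5,-0.07,0,0,1,0,20,3.5,-0.07,0,0,1,0,19.5,5,-0.07,0,0,1,0,19,6.5,-0.07,0,0,1,0,18.5,8,-0.07,0,0,1,0,18,9,-0.07,0,0,1,0,17.5,10,-0.07,0,0,1,0,16.5,11.5,-0.07,0,0,1,0,16,12.5,-0.07,0,0,1,0,15,13.5,-0.07,0,0,1,0,14,15,-0.07,0,0,1,0,13,16,-0.07,0,0,1,0,0,0,0,0,0,1])

```text
clock: 23.68
tcp_pos: [0.3976, -0.2169, 0.2074]
eef_rot: [0.703, 0.073, -0.703, 0.073]
force: [0.3, 0.2, -0.2]
gripper_width: 0.0005
```

```bash
python3 - <<'E'
from h import *
s=arm.state(); print(s["clock"],s["tcp_pos"],s["force"])
p=arm.grab_frame("top"); q=arm.grab_frame("scene")
c=np.zeros((600,800,3),np.uint8)
c[:300]=cv2.resize(p["color"][160:310,190:480],(800,300),interpolation=cv2.INTER_CUBIC) if 0 else cv2.resize(p["color"][160:272,180:480],(800,300),interpolation=cv2.INTER_CUBIC)
c[300:]=cv2.resize(q["color"][170:282,210:510],(800,300),interpolation=cv2.INTER_CUBIC)
cv2.imwrite("pics/end.png",c)
E
```

```text
23.6833 [ 0.39758022 -0.21688945  0.20741092] [ 0.31963016  0.15543103 -0.15215939]
```

View pics/end.png

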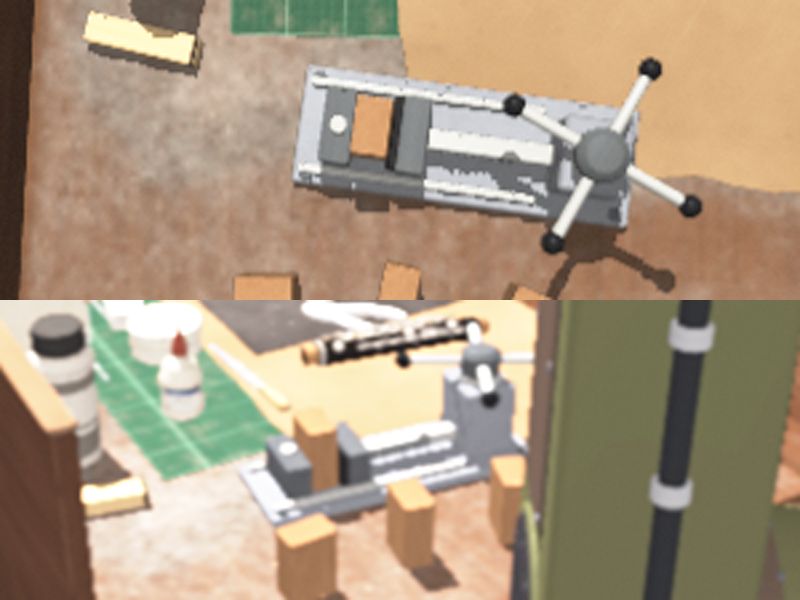

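The blank stands upright, clamped square between jaw and stop. The other objects in view are where they were, and the arm is clear.

```bash
python3 -c "
from rig import arm
print(arm.hand_in())"
```

```text
the job is handed in; nothing more can be done
None
```

The blank is standing clamped in the vice, and the job is handed in at about 24 s. I estimate the nip at 45–50 N.

- **Placing:** I picked up the leftmost blank across its 46 mm and stood it on the seat. The wrist camera showed it square, with equal gaps to the side strips (about 19 and 20 px).
- **Clamping:** I turned the capstan about 201° clockwise in two spoke pushes plus a small top-up. The largest force I read on a spoke was about 20 N overall, read only at the end of each short move, against the 30 N limit. The rise in torque began at about 183–184°, which I took as the blank meeting the stop.
- **Force:** The turn past that point gives about 50 N. The final torque of about 0.96 N m gives about 45 N after allowing for drag, and 0.95 is the value stated for 50 N. Single torque readings were noisy by about 6 N, and the fits before the top-up disagreed, ranging from 40 to 50 N.
- **Last look:** The blank is upright and square between jaw and stop. The other things that showed in the final pictures (sander, glue, can, look-alike blanks) look unmoved and the arm is touching nothing. The wax and most of the file were outside the final pictures, so I did not check them.

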